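# Close the line-safety demo's supply box with its hook-in cover

### The job

Take the grey cover with the handle out of the upright rack and lay it down on the table, handle up, and let go of it. Then take it by its handle, tilt it to hook its tongue under the overhanging lip of the open supply box, and lower the other edge gently, without letting it drop, until the cover lies flat inside the rim. Leave everything else where it is.

Things in the scene. Friction and masses are not known exactly. Their poses are not given: they have to be found in the camera images.
- cover: loose flat grey sheet 150 (x) x 110 (y) x 5 mm (z), about 0.25 kg. Origin: centre of its underside; z points out of the handle side, -x to the tongue; the +x edge is plain. It starts standing on the plain edge in a rack slot, tongue up (its x axis down), handle facing the rack's +x side, leaning up to 5 degrees
- cover_tongue (a point): middle of the end face of the cover's tongue, cover frame (-75, 0, 2.5) mm, same axes. The tongue is the last 20 mm at the -x end, centred, only 80 mm wide, 5 mm thick like the sheet
- cover_edge (a point): middle of the opposite, plain edge: cover frame (75, 0, 2.5) mm
- cover_handle (a point): middle of the cover's black bridge handle, cover frame (0, 0, 30) mm: a bar across the cover's middle, 12 mm wide (x), 80 mm long (y), from 19 to 41 mm above the underside, on two short feet at its ends
- box: fixed grey box, 168 (x) x 130 mm (y), open top. Origin: centre of its underside, z up. The cover's seat is a level ledge 55 mm above the table, 156 (x, -78 to 78) x 118 mm (y, -59 to 59), inside a rim 61 mm high. The -x wall (it faces away from the robot) is higher and carries the lip. Seated, the cover lies on the ledge, axes along the box's, tongue under the lip, origin near (0, 0, 55) mm
- box_lip (a point): middle of the lip's lower free edge, box frame (-64, 0, 69) mm. The lip is a strip along y overhanging the seat from x = -78 to -64 mm; underside 69 mm, top 73 mm above the table, so 14 mm lie between ledge and lip
- rack: low dark steel rack, fixed, 150 (x) x 120 mm (y), origin: centre of its underside, z up, +x roughly towards the robot. Floor 8 mm thick; two slots along y centred at x = -33 and +33 mm, each 8 mm wide between walls reaching 53 mm above the table. The cover stands in one, the plain plate in the other
- plate: plain grey sheet without handle, 90 by 110 by 5 mm, standing in the rack's other slot, top 98 mm above the table; origin the centre of its underside, as the cover's. Not needed: leave it
- bottle: clear water bottle, 64 mm wide, 190 mm high, standing to the robot's right; origin under its base. Leave it
- tape: black tape roll lying flat, 100 mm across, 25 mm high, beyond the work area; origin under its centre. Leave it
- screwdriver: screwdriver, 190 mm long, lying between the robot and the work area. Leave it
- mug: white mug, 80 mm wide, 90 mm high, to the robot's left; origin under its base. Leave it
- wrench: steel wrench, 180 mm long, lying beyond the work area. Leave it
Not all that is in view belongs to the job. Leave any orange look-alike of the cover alone.

How it is judged:
By the outcome, as a careful person would: the job done as asked, in the order asked, and still so for the second after the job is handed in, with the robot touching nothing.
It also fails if it takes over 61 s, if anything falls off the work surface, if the arm or the gripper's body presses on something with over 40 N, if the wrist force passes 120 N, or if a joint passes its speed limit or range.

### The arm

A 7-joint arm with a two-finger parallel gripper is mounted at the origin on the work surface. World frame = base frame: x ahead of the robot, y to its left, z up, the work surface at z = 0. Lengths are in m, angles in rad, forces in N, time in s.
With the tool pointing down it reaches from about 0.375 to 0.925 m from the base axis. Payload 3.1 kg.
Tool frame: the origin (TCP) lies at the very end of the fingers, on their centre line; the grasp point (between the pads) lies grasp_offset behind it (grasp_offset is the distance from the TCP to the grasp point, in m); z points along the fingers, y is the line along which they close (so a half turn about z gives the same grasp; the last joint's range is limited). The gripper opens to 85 mm and grips with 20 to 120 N. Pads are 22 mm wide; open, the fingers measure 114 mm over their backs; the gripper's body (76 mm by 85 mm) begins 54 mm behind the grasp point. The pads swing forward as they close: fully open they stand 13 mm farther back than shut.
Start: joints at [1.215, 0.383, 0.044, 1.598, -0.018, 1.161, -0.05], TCP at [0.166, -0.629, 0.231] pointing down, gripper open.
Joint ranges: [-2.61, 2.61], [-0.41, 2.15], [-1.48, 1.57], [0, 2.5], [-1.57, 4.71], [0.05, 1.97], [-2.85, 2.85]. Speed limits (rad/s): [2.79, 2.79, 3.14, 3.14, 3.14, 3.14, 3.14].

### API

Orientations are given as a rotation vector (axis times angle).
In Python, from workcell import * gives the robot as it stands.
- The arm moves only by the tool servo_tool, never from a script. Its argument "motion" is a list of rows, each a list of 5 numbers: the gripper's target within -1 to 1 (shut at 1, half-way at 0, fully open at -1), then the shift along the world's x, y, z in cm, then the turn about the world's z in degrees. In form: [[hand, dx, dy, dz, turn], ...]. A call has exactly 10 rows; each row is the pose to reach, as a shift and turn from the pose commanded when the call began; what a row does not reach only later rows make up. A row lasts 1/10 s, in which the tool goes at most 50 mm and 8.59 degrees, less where a joint would pass 70% of its speed; a pose out of reach is approached as far as the arm can. A call with a gripper value outside its range is refused whole. The fingers move at their own pace and stop on an object; the grip force is fixed at half the most. Time passes only in rows, so rows that repeat a pose let the fingers close, or fill a call up. It gives the time, the measured TCP pose, the force, the opening and the grip force at its end, in the units of the state.
- observe(): the state, without advancing time (a new reading comes with each control period).
- read_camera(name): name is "scene" or "top" or "wrist"; returns the picture (384x512x3 uint8, red, green, blue); there is no depth.
- camera_model(name): a dict with "fx", "fy", "cx", "cy" (pixels), "extrinsics" (4x4, takes a point from camera to world coordinates); the wrist camera has in their place "T_tool_cam" (4x4, takes a point from camera to tool coordinates, whose origin is the TCP and whose axes are the flange's). Camera axes: x right, y up, looking along -z (the intrinsics and any distortion apply to the point x, -y, -z); pixel columns grow to the right and rows downward; lengths in m; the calibration is good to about 2 mm. A picture is of the moment at which its call begins: read the wrist's pose just before it. camera_model takes no time and is no camera call.
- close_job(): hands the job in; it is judged then, once.
The state is a dict: "clock": time; "joints": joint angles; "dq": joint speeds; "effort": joint torques, N m; "tool_pos": TCP position; "orientation": TCP orientation; "force": force on the tool from outside, world axes, zero at the start; "ft_torque": the same for the moment, N m; "opening": opening from 0.0 (shut) to 1.0 (fully open); "gripper_force": force on a finger pad.
Only numpy, scipy, OpenCV 4.12 (cv2) and the standard library are available. Lean on these libraries where they do the work, as an engineer would, in place of code of your own. Each camera call takes 0.05 s, during which the arm holds its last target. There are 200 camera calls.

## Working session

There is one attempt and no reset: what is moved stays moved. The work goes in short steps, Python scripts to look and compute and a tool call to move; the robot and the scene stay as the last step left them, time stands still between calls to the robot, and variables do not carry over. Pictures are saved under pics/ and viewed, at most 10 in all, crops included, and the job is handed in when it is done.

Besides the shell and the picture viewer there is one more tool, called after ">>>" in YAML: its name, and indented under it one key for each argument. servo_tool: Moves the arm, as the interface text tells. Its arguments: {"type":"object","properties":{"motion":{"type":"array","items":{"type":"array","items":{"type":"number"}}}},"required":["motion"]}

```bash
mkdir -p pics; cat > h.py <<'E'
from workcell import *
import numpy as np, cv2
from scipy.spatial.transform import Rotation as R
def cam(name,img=True):
    o=observe(); m=camera_model(name); im=read_camera(name) if img else None
    if 'extrinsics' in m: T=np.array(m['extrinsics'])
    else:
        W=np.eye(4);W[:3,:3]=R.from_rotvec(o['orientation']).as_matrix();W[:3,3]=o['tool_pos']
        T=W@np.array(m['T_tool_cam'])
    return im,m,T
def ray(m,T,u,v):
    d=m.get('distortion',m.get('dist'))
    K=np.array([[m['fx'],0,m['cx']],[0,m['fy'],m['cy']],[0,0,1]])
    p=cv2.undistortPoints(np.array([[[u,v]]],float),K,None if d is None else np.array(d,float))[0,0]
    return T[:3,3],T[:3,:3]@np.array([p[0],-p[1],-1])
def onz(m,T,u,v,z):
    o,d=ray(m,T,u,v); return o+d*(z-o[2])/d[2]
def proj(m,T,P):
    q=np.linalg.inv(T)@np.r_[P,1]; 
    d=m.get('distortion',m.get('dist'))
    K=np.array([[m['fx'],0,m['cx']],[0,m['fy'],m['cy']],[0,0,1]])
    return cv2.projectPoints(np.array([[q[0],-q[1],-q[2]]]),np.zeros(3),np.zeros(3),K,None if d is None else np.array(d,float))[0][0,0]
def save(n,im,s=1.5,c=None):
    if c: im=im[c[1]:c[3],c[0]:c[2]]
    cv2.imwrite('pics/'+n,cv2.resize(im[:,:,::-1],None,fx=s,fy=s,interpolation=cv2.INTER_CUBIC))
E
python3 - <<'E'
from h import *
print(observe()); 
try: print(grasp_offset)
except Exception as e: print(e)
for n in('scene','top','wrist'):
    im,m,T=cam(n); cv2.imwrite(f'pics/raw_{n}.png',im[:,:,::-1]); print(n,m,T[:3,3])
a=cv2.imread('pics/raw_scene.png');b=cv2.imread('pics/raw_top.png')
save('top1.png',b[:,:,::-1]);save('scene1.png',a[:,:,::-1])
E
```

```text
{'clock': 0.0, 'joints': array([ 1.21520865,  0.38387733,  0.0437977 ,  1.59958983, -0.01790065,
        1.16121382, -0.04991269]), 'dq': array([-0.00074274, -0.00046526, -0.00040402, -0.00040262,  0.00016505,
        0.00194134, -0.00023083]), 'effort': array([ 6.95879953e-04, -4.33457136e+01,  1.02505524e+00, -2.49510723e+01,
        1.06103456e-02,  1.12575525e-02,  1.46358850e-06]), 'tool_pos': array([ 0.16548334, -0.6275907 ,  0.22985192]), 'orientation': array([-3.11288005e+00, -4.03626438e-01,  7.49693878e-04]), 'force': array([-0.08285667, -0.59857878,  1.27321265]), 'ft_torque': array([ 0.03313558,  0.0141375 , -0.02472362]), 'gripper_force': 0.0, 'opening': 1.003152498724526}
0.0187
scene {'fx': 364.14744024441666, 'fy': 364.14744024441666, 'cx': 252.82078098204929, 'cy': 190.27029121017657, 'extrinsics': array([[ 0.2890175 , -0.72527497,  0.62485607,  1.23103224],
       [ 0.95715148,  0.23130641, -0.17423657, -0.19813065],
       [-0.0181638 ,  0.64843933,  0.76104961,  0.9746231 ],
       [ 0.        ,  0.        ,  0.        ,  1.        ]])} [ 1.23103224 -0.19813065  0
[... 213 characters left out ...]
 0.00269226,  0.00938193,  0.01922339],
       [ 0.00953238,  0.06273807,  0.9979845 ,  1.73089494],
       [ 0.        ,  0.        ,  0.        ,  1.        ]])} [0.42950781 0.01922339 1.73089494]
wrist {'fx': 265.8734028999242, 'fy': 265.8734028999242, 'cx': 256.17517622935054, 'cy': 191.0359509534703, 'T_tool_cam': array([[ 2.11166378e-04,  9.47547988e-01,  3.19613463e-01,
         8.31644075e-02],
       [ 9.99999836e-01, -3.70146197e-04,  4.36667903e-04,
         4.27921676e-04],
       [ 5.32067501e-04,  3.19613319e-01, -9.47547911e-01,
        -1.43093250e-01],
       [ 0.00000000e+00,  0.00000000e+00,  0.00000000e+00,
         1.00000000e+00]])} [ 0.24611904 -0.60722104  0.37306567]
```

View pics/top1.png

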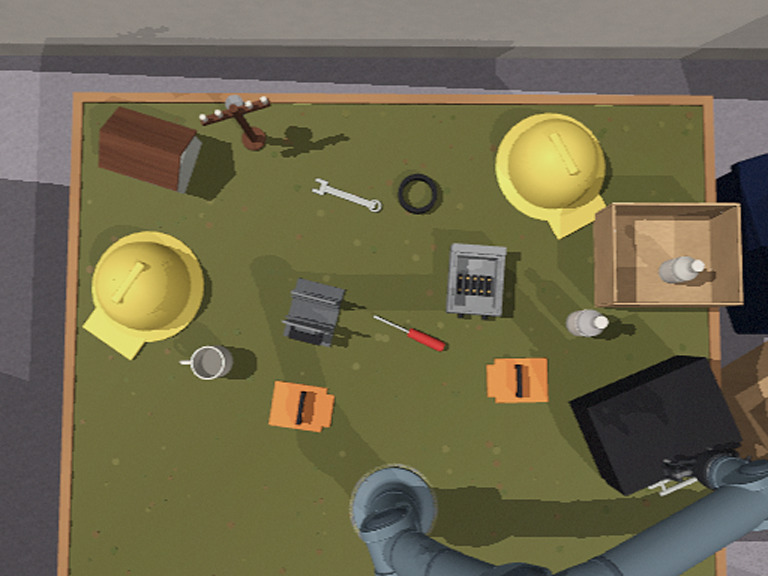

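View pics/scene1.png

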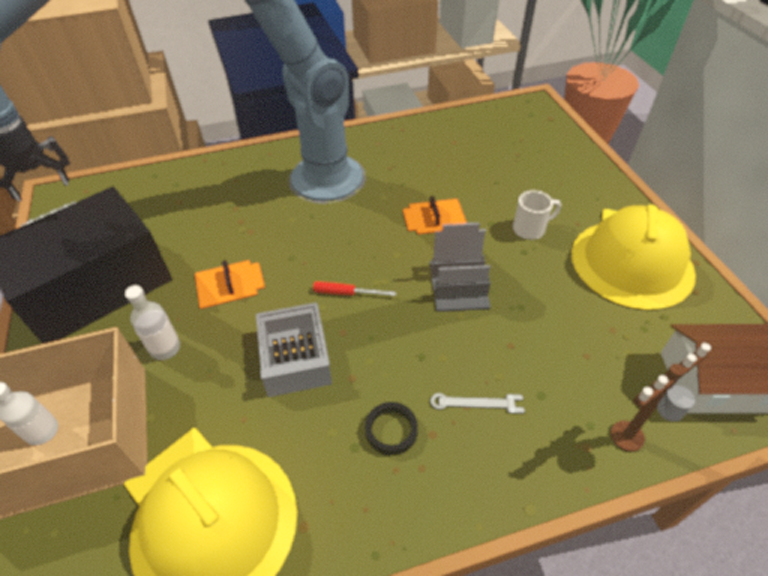

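The top view shows the rack around (315,312) in the 1.5x picture, with a black handle on its robot side at about (310,337). The open box is at (476,280), the screwdriver at (410,333), and two orange look-alikes lie flat at (302,406) and (518,380). The grey sheet with the black handle, standing in the rack's robot-side slot, fits the cover. The orange ones and the plate in the far slot do not. Next I'll measure rack and box coarsely and bring the wrist camera in.

```bash
python3 - <<'E'
from h import *
im=cv2.imread('pics/raw_top.png')[:,:,::-1]; m=camera_model('top');T=np.array(m['extrinsics'])
for n,u,v,z in [('handle',310,337,.083),('rackTL',298,279,.098),('rackctr',315,312,.03),('box',476,280,.06),('boxTL',451,243,.073),('boxTR',507,247,.073),('boxBL',447,312,.061),('boxBR',501,316,.061),('tape',418,193,0.02),('spot',395,255,0),('sd1',375,316,.01),('sd2',445,348,.01),('wrench',375,206,0)]:
    print(n,onz(m,T,u/1.5,v/1.5,z).round(3))
print(R.from_rotvec(observe()['orientation']).as_matrix().round(3))
c=cv2.resize(im[175:245,180:350],None,fx=4.5,fy=4.5,interpolation=cv2.INTER_CUBIC);cv2.imwrite('pics/crop_top.png',c[:,:,::-1])
E
```

```text
handle [0.42  0.199 0.083]
rackTL [0.559 0.227 0.098]
rackctr [0.482 0.193 0.03 ]
box [ 0.56  -0.204  0.06 ]
boxTL [ 0.65  -0.141  0.073]
boxTR [ 0.64  -0.278  0.073]
boxBL [ 0.482 -0.132  0.061]
boxBR [ 0.472 -0.264  0.061]
tape [ 0.784 -0.063  0.02 ]
spot [ 0.628 -0.006  0.   ]
sd1 [0.473 0.044 0.01 ]
sd2 [ 0.393 -0.131  0.01 ]
wrench [0.754 0.045 0.   ]
[[ 0.967  0.255 -0.001]
 [ 0.255 -0.967  0.002]
 [-0.    -0.002 -1.   ]]
```

View pics/crop_top.png

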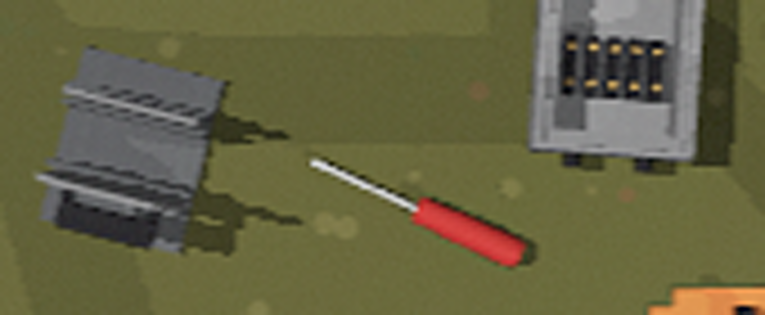

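The crop confirms it: in the near slot stands a grey sheet with its top edge from about (40,177) to (185,210), the black handle below it on the robot side. The plain plate is in the far slot. I'm moving over the rack.

>>> servo_tool:
  motion:
    - [-1,0,0,5,0]
    - [-1,0,0,10,0]
    - [-1,5,5,12,-5]
    - [-1,10,10,12,-12]
    - [-1,13,15,12,-18]
    - [-1,16,20,12,-24]
    - [-1,19,25,12,-28]
    - [-1,22,30,12,-28]
    - [-1,24,35,12,-28]
    - [-1,26,40,12,-28]

```text
clock: 1.15
tool_pos: [0.3911, -0.3013, 0.3509]
orientation: [-3.121, 0.361, 0.0]
force: [1.2, 0.1, 0.4]
opening: 1.002
gripper_force: 0.0
```

>>> servo_tool:
  motion:
    - [-1,1,5,0,0]
    - [-1,2,10,0,0]
    - [-1,3,15,0,0]
    - [-1,4,20,0,0]
    - [-1,5,25,0,0]
    - [-1,6,30,0,0]
    - [-1,7,35,0,0]
    - [-1,7,40,0,0]
    - [-1,7,42,0,0]
    - [-1,7,42,0,0]

```text
clock: 2.15
tool_pos: [0.4592, 0.1226, 0.3513]
orientation: [-3.12, 0.345, 0.0]
force: [0.6, -0.8, 0.2]
opening: 0.999
gripper_force: 0.0
```

```bash
python3 - <<'E'
from h import *
o=observe();print(o['clock'],o['tool_pos'],R.from_rotvec(o['orientation']).as_matrix().round(3)[:,0],o['force'])
im,m,T=cam('wrist');np.savez('pics/w1.npz',im=im,T=T);save('w1.png',im)
E
```

```text
2.15 [0.45915497 0.12263779 0.35127221] [ 0.976 -0.219 -0.   ] [ 0.58517839 -0.7947943   0.20031678]
```

View pics/w1.png

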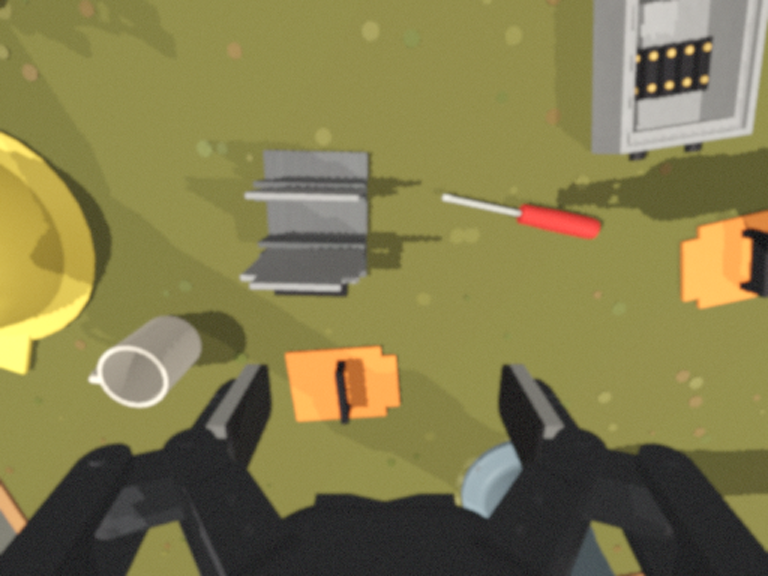

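The wrist view shows the tongue's bright end strip from (250,288) to (341,290), with shoulders at (243,277) and (366,277). The rack sides look parallel to the image, so the heading fits. Now I'll measure the tongue and the box.

```bash
python3 - <<'E'
from h import *
d=np.load('pics/w1.npz');im=d['im'];T=d['T'];m=camera_model('wrist')
g=cv2.cvtColor(im,cv2.COLOR_RGB2GRAY)
n,l,s,c=cv2.connectedComponentsWithStats((g[175:202,150:260]>165).astype(np.uint8))
print(s[1:],c[1:])
for r in range(182,198): print(r,' '.join(map(str,g[r,158:246:3])))
for z in(.155,.158):
  for u,v in((166.7,192),(227.5,193)): print(z,onz(m,T,u,v,z).round(4))
# rack far edge at z~.008 / box
for u,v in((265,152),(368,153)): print('rack',onz(m,T,u/1.5,v/1.5,.0).round(4))
E
```

```text
[[ 10   8   9   5  35]
 [ 85  13   1   1   1]
 [ 16  14  61   5 230]] [[13.82857143 10.11428571]
 [85.         13.        ]
 [45.48695652 15.85217391]]
182 137 144 126 121 112 99 97 98 99 99 100 98 98 100 97 96 94 97 98 99 99 98 97 97 98 99 100 113 140 105
183 140 175 161 154 127 100 100 97 98 99 100 98 96 99 99 97 99 98 100 99 98 99 98 98 100 98 103 125 140 120
184 142 195 190 182 140 98 99 96 99 99 98 100 96 98 100 99 97 100 98 100 97 96 101 100 111 109 112 128 141 132
185 141 198 200 195 132 101 96 97 99 98 98 97 100 97 99 99 99 98 96 100 100 95 98 108 126 125 131 140 138 136
186 138 186 192 186 115 99 98 101 99 98 99 97 100 97 98 98 97 98 98 96 102 99 98 117 140 139 150 145 137 136
187 135 164 170 163 117 114 112 109 104 109 106 103 103 103 101 100 99 98 101 100 105 101 103 122 142 148 162 147 137 138
188 132 146 149 161 147 148 142 134 138 138 134 131 130 129 123 123 124 119 116 116 116 108 107 121 126 147 165 143 136 137
189 128 137 139 178 180 181 178 175 174 171 169 170 172 171 159 160 161 155 149 150 148 140 139 112 92 141 152 142 138 135
190 127 132 138 191 197 198 196 196 
[... 377 characters left out ...]
129 138 137 142 156 153 157 163 172 172 170 174 173 109 61 126 135 137 136 135
194 121 125 123 128 139 140 139 141 123 79 84 93 90 95 103 103 106 109 120 118 121 126 126 81 64 130 138 138 136 137
195 124 124 125 125 133 137 136 137 120 73 72 69 73 72 73 70 70 71 71 73 75 78 81 63 64 131 136 135 138 135
196 123 125 121 125 128 135 136 138 124 92 90 86 82 87 82 79 80 76 78 78 74 72 66 65 76 134 133 137 135 136
197 125 122 124 127 124 131 134 134 128 111 114 111 113 111 110 110 105 106 97 97 98 97 89 91 93 134 137 138 136 136
0.155 [0.4536 0.2483 0.155 ]
0.155 [0.4343 0.1685 0.155 ]
0.158 [0.4543 0.247  0.158 ]
0.158 [0.4353 0.1679 0.158 ]
rack [0.571  0.2423 0.    ]
rack [0.5435 0.1244 0.    ]
```

>>> servo_tool:
  motion:
    - [-1,-0.5,4,0,0]
    - [-1,-1.4,8,-2,-0.6]
    - [-1,-1.4,8.6,-6,-0.6]
    - [-1,-1.4,8.6,-10,-0.6]
    - [-1,-1.4,8.6,-13,-0.6]
    - [-1,-1.4,8.6,-15,-0.6]
    - [-1,-1.4,8.6,-16,-0.6]
    - [-1,-1.4,8.6,-16,-0.6]
    - [-1,-1.4,8.6,-16,-0.6]
    - [-1,-1.4,8.6,-16,-0.6]

```text
clock: 3.2
tool_pos: [0.4477, 0.2028, 0.1927]
orientation: [-3.118, 0.379, -0.004]
force: [0.2, 0.0, -0.1]
opening: 1.0
gripper_force: 0.0
```

```bash
python3 - <<'E'
from h import *
o=observe();print(o['clock'],o['tool_pos'],R.from_rotvec(o['orientation']).as_matrix().round(3)[:,0],o['force'])
im,m,T=cam('wrist');np.savez('pics/w2.npz',im=im,T=T);save('w2.png',im)
print('tcp px',proj(m,T,o['tool_pos']))
E
```

```text
3.2 [0.44770477 0.20277002 0.19267516] [ 0.971 -0.24   0.003] [ 0.18042443  0.02680219 -0.05632963]
tcp px [256.31226822 245.32782349]
```

View pics/w2.png

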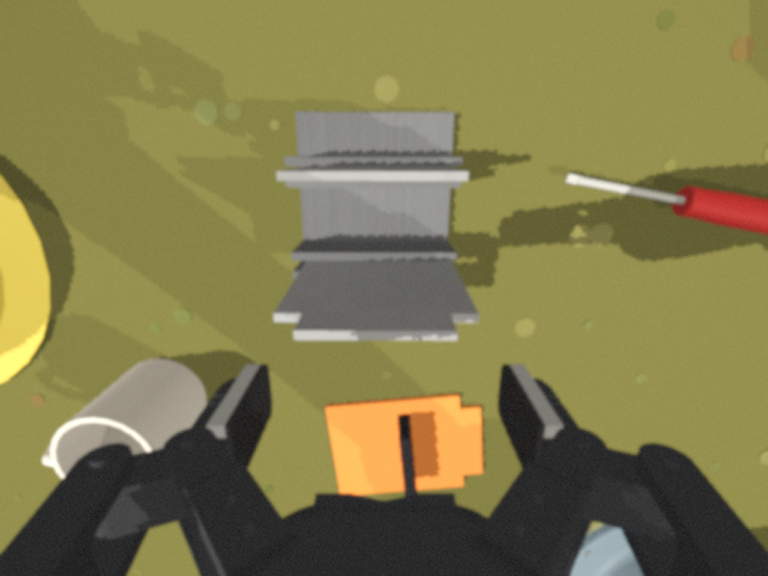

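The tongue end now shows at (294,336)–(457,336), centred near column 375. The fingertips, at (268,368) and (502,368), are centred near column 385, so a small shift to +y is needed.

```bash
cat >> h.py <<'E'
def strip(g,r0,r1,c0,c1,th=150):
    n,l,s,c=cv2.connectedComponentsWithStats((g[r0:r1,c0:c1]>th).astype(np.uint8))
    i=1+np.argmax(s[1:,4]); ys,xs=np.where(l==i)
    v,u=ys+r0,xs+c0; a=np.polyfit(u,v,1); return u.min()-.5+.5,u.max()+.5,a
E
python3 - <<'E'
from h import *
d=np.load('pics/w2.npz');im=d['im'];T=d['T'];m=camera_model('wrist');g=cv2.cvtColor(im,cv2.COLOR_RGB2GRAY)
print(g[223,188:206],g[223,296:312])
print(g[216:232,230])
u0,u1,a=strip(g,219,232,185,320);print(u0,u1,a)
P=[onz(m,T,u,np.polyval(a,u),.158) for u in(u0,u1)];print(P,np.linalg.norm(P[0]-P[1]),np.mean(P,0),np.degrees(np.arctan2(*(P[0]-P[1])[:2])))
# ledge of shoulders: should be at z .138
for z in(.138,): print([onz(m,T,u/1.5,317/1.5,z).round(4) for u in(274,478)])
o=observe(); print(np.mean(P,0)-o['tool_pos'])
# scale sanity: same tongue at both wrist views -> height by triangulation
e=np.load('pics/w1.npz');A=[];b=[]
for (TT,u,v) in((e['T'],196.5,191.3),(T,(u0+u1)/2,np.polyval(a,(u0+u1)/2))):
    p,q=ray(m,TT,u,v);q/=np.linalg.norm(q);M=np.eye(3)-np.outer(q,q);A.append(M);b.append(M@p)
print(np.linalg.lstsq(np.vstack(A),np.hstack(b),rcond=None)[0])
E
```

```text
[129 126 127 126 124 129 142 171 195 206 207 208 207 207 207 208 208 207] [161 162 162 164 173 181 184 183 171 152 142 141 141 141 141 139]
[101 100 102 122 161 189 202 204 205 201 183 158 134 126 128 126]
195.0 239.5 [1.47431580e-02 2.20346226e+02]
[array([0.45688436, 0.24704363, 0.158     ]), array([0.44855693, 0.21536527, 0.158     ])] 0.032754612546304046 [0.45272065 0.23120445 0.158     ] 14.728364345886105
[array([0.4613, 0.2607, 0.138 ]), array([0.4351, 0.1542, 0.138 ])]
[ 0.00509602  0.02832825 -0.03465504]
[0.41831091 0.2456633  0.06803421]
```

```bash
python3 - <<'E'
from h import *
d=np.load('pics/w2.npz');im=d['im'];T=d['T'];m=camera_model('wrist');g=cv2.cvtColor(im,cv2.COLOR_RGB2GRAY).astype(int)
for c in(205,230,255,280,298): print(c,g[218:234,c])
o=observe()
for z in(.155,.158):
  P=[onz(m,T,u,v,z) for u,v in((195,223.5),(304.5,223.9))]
  print(z,np.linalg.norm(P[0]-P[1]),np.mean(P,0),np.degrees(np.arctan2(*(P[0]-P[1])[:2])), np.mean(P,0)-o['tool_pos'])
E
```

```text
205 [106 133 175 200 208 207 207 203 187 157 134 127 127 126 126 128]
230 [102 122 161 189 202 204 205 201 183 158 134 126 128 126 127 128]
255 [103 109 122 136 145 145 146 147 145 142 140 139 141 140 139 138]
280 [104 106 122 136 143 147 152 157 151 148 141 141 141 140 138 141]
298 [103 105 123 139 147 162 186 199 193 172 150 141 140 140 140 142]
0.155 0.0819797337224533 [0.44552792 0.20843165 0.155     ] 14.029344029879924 [-0.0020967   0.00555545 -0.03765504]
0.158 0.08062086099523111 [0.44689717 0.20800564 0.158     ] 14.029344029879931 [-0.00072745  0.00512944 -0.03465504]
```

>>> servo_tool:
  motion:
    - [-1,-0.1,0.5,0,0]
    - [-1,-0.1,0.5,-1,0]
    - [-1,-0.1,0.5,-2,0]
    - [-1,-0.1,0.5,-2.5,0]
    - [-1,-0.1,0.5,-2.5,0]
    - [-1,-0.1,0.5,-2.5,0]
    - [-1,-0.1,0.5,-2.5,0]
    - [-1,-0.1,0.5,-2.5,0]
    - [-1,-0.1,0.5,-2.5,0]
    - [-1,-0.1,0.5,-2.5,0]

```text
clock: 4.25
tool_pos: [0.4456, 0.2076, 0.1664]
orientation: [-3.119, 0.378, -0.001]
force: [-1.0, -0.0, 0.0]
opening: 0.999
gripper_force: 0.0
```

```bash
python3 - <<'E'
from h import *
o=observe();print(o['clock'],o['tool_pos'],R.from_rotvec(o['orientation']).as_matrix().round(3)[:,0],o['force'])
im,m,T=cam('wrist');np.savez('pics/w3.npz',im=im,T=T);save('w3.png',im,3,(130,190,390,310))
E
```

```text
4.25 [0.44558609 0.20761687 0.16639389] [ 0.971 -0.239  0.   ] [-1.01636901 -0.02068069  0.04110347]
```

View pics/w3.png

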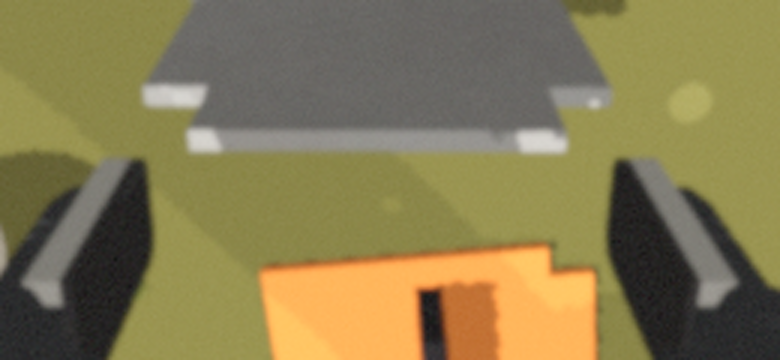

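The crop shows the tongue end from (187,140) to (567,142), centred between the pads at (150,·) and (610,·) to within about 0.5 mm. I'll descend and close.

>>> servo_tool:
  motion:
    - [-1,0.1,0.05,0,0]
    - [-1,0.1,0.05,-0.5,0]
    - [-1,0.1,0.05,-1,0]
    - [-1,0.1,0.05,-1.5,0]
    - [-1,0.1,0.05,-1.9,0]
    - [-1,0.1,0.05,-2.2,0]
    - [-1,0.1,0.05,-2.4,0]
    - [-1,0.1,0.05,-2.6,0]
    - [-1,0.1,0.05,-2.6,0]
    - [-1,0.1,0.05,-2.6,0]

```text
clock: 5.3
tool_pos: [0.4465, 0.2081, 0.1403]
orientation: [-3.119, 0.378, -0.0]
force: [0.0, -0.3, -0.4]
opening: 1.0
gripper_force: 0.0
```

No contact. Closing.

>>> servo_tool:
  motion:
    - [-0.8,0,0,0,0]
    - [-0.5,0,0,0,0]
    - [0,0,0,0,0]
    - [0.5,0,0,0,0]
    - [1,0,0,0,0]
    - [1,0,0,0,0]
    - [1,0,0,0.2,0]
    - [1,0,0,0.4,0]
    - [1,0,0,0.7,0]
    - [1,0,0,1,0]

```text
clock: 6.3
tool_pos: [0.4457, 0.2079, 0.1498]
orientation: [3.118, -0.378, -0.002]
force: [0.0, -0.1, -2.4]
opening: 0.879
gripper_force: 70.9
```

The pads grip with 71 N and the force shows −2.4 N, the cover's weight. Lifting.

>>> servo_tool:
  motion:
    - [1,0,0,1,0]
    - [1,0,0,2,0]
    - [1,0,0,3.5,0]
    - [1,0,0,5,0]
    - [1,0,0,6.5,0]
    - [1,0,0,8,0]
    - [1,0,0,9.5,0]
    - [1,0,0,10.5,0]
    - [1,0,0,10.5,0]
    - [1,0,0,10.5,0]

```text
clock: 7.3
tool_pos: [0.4463, 0.2079, 0.2551]
orientation: [3.119, -0.378, 0.0]
force: [-0.2, -0.2, -3.4]
opening: 0.877
gripper_force: 71.3
```

```bash
python3 - <<'E'
from h import *
o=observe();print(o['clock'],o['tool_pos'],o['force'],o['opening'],o['gripper_force'])
im,m,T=cam('scene');save('s2.png',im,3,(230,80,400,240))
E
```

```text
7.3 [0.44632502 0.20793388 0.25509113] [-0.18765909 -0.2400458  -3.44361062] 0.8769877946266846 71.31431937217712
```

View pics/s2.png

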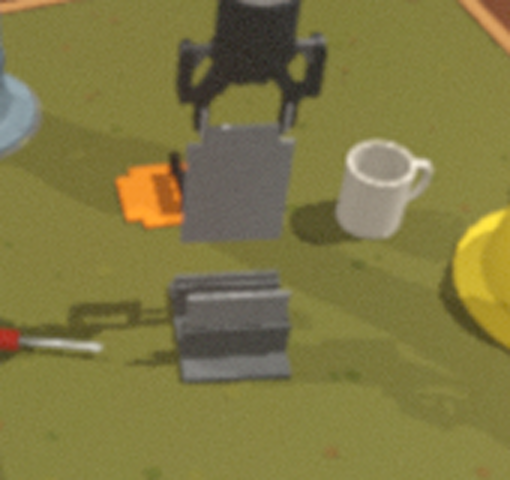

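The cover hangs by its tongue at crop (237,185), clear of the rack, and the plate is still in its slot. Carrying it to the free spot.

>>> servo_tool:
  motion:
    - [1,0.5,-1.5,0,1]
    - [1,1.5,-4,0,2]
    - [1,2.5,-7,0,4]
    - [1,4,-10,0,5]
    - [1,5.5,-13,0,7]
    - [1,7,-16,0,8]
    - [1,8.5,-19,0,9]
    - [1,9.5,-21,0,10]
    - [1,9.5,-21.8,0,10]
    - [1,9.5,-21.8,0,10]

```text
clock: 8.35
tool_pos: [0.5405, -0.0113, 0.2539]
orientation: [-3.139, 0.11, 0.004]
force: [-0.2, 0.4, -4.2]
opening: 0.874
gripper_force: 71.4
```

>>> servo_tool:
  motion:
    - [1,0,0,-1,0]
    - [1,0,0,-3,0]
    - [1,0,0,-5,0]
    - [1,0,0,-7,0]
    - [1,0,0,-9,0]
    - [1,0,0,-10.5,0]
    - [1,0,0,-11.3,0]
    - [1,0,0,-11.7,0]
    - [1,0,0,-11.7,0]
    - [1,0,0,-11.7,0]

```text
clock: 9.35
tool_pos: [0.5422, -0.0097, 0.139]
orientation: [-3.14, 0.105, -0.003]
force: [0.5, 0.3, -3.2]
opening: 0.877
gripper_force: 71.4
```

>>> servo_tool:
  motion:
    - [1,0,0,-0.1,0]
    - [1,0,0,-0.2,0]
    - [1,0,0,-0.3,0]
    - [1,0,0,-0.4,0]
    - [1,0,0,-0.5,0]
    - [1,0,0,-0.6,0]
    - [1,0,0,-0.7,0]
    - [1,0,0,-0.7,0]
    - [1,0,0,-0.7,0]
    - [1,0,0,-0.7,0]

```text
clock: 10.35
tool_pos: [0.5446, -0.0102, 0.1342]
orientation: [3.139, -0.106, 0.01]
force: [-1.1, -0.8, 8.0]
opening: 0.877
gripper_force: 73.4
```

The plain edge touches the table, with about 11 N. Now I'll tip it backwards along an arc about that edge.

>>> servo_tool:
  motion:
    - [1,0.6,-0.05,0,0]
    - [1,1.3,-0.1,-0.05,0]
    - [1,1.9,-0.15,-0.1,0]
    - [1,2.55,-0.2,-0.2,0]
    - [1,3.2,-0.2,-0.35,0]
    - [1,3.8,-0.25,-0.5,0]
    - [1,4.4,-0.3,-0.7,0]
    - [1,5,-0.35,-0.9,0]
    - [1,5,-0.35,-0.9,0]
    - [1,5,-0.35,-0.9,0]

```text
clock: 11.35
tool_pos: [0.5976, -0.014, 0.127]
orientation: [3.139, -0.106, 0.02]
force: [2.9, -0.8, 9.8]
opening: 0.877
gripper_force: 74.9
```

```bash
python3 - <<'E'
from h import *
o=observe();print(o['clock'],o['tool_pos'],o['force'],o['ft_torque'],o['opening'],o['gripper_force'])
im,m,T=cam('scene');save('s3.png',im,4,(170,110,320,250))
E
```

```text
11.35 [ 0.59761273 -0.01395654  0.12695415] [ 2.91308269 -0.84897429  9.84658105] [-0.2837704  -0.41492666  0.04290343] 0.8770138752262681 74.91515278816223
```

View pics/s3.png

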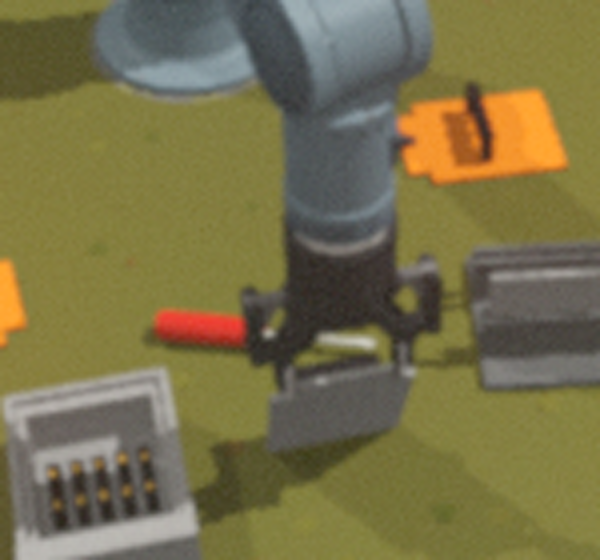

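The cover, base at crop (270–400,440) and top at (285–395,378), is foreshortened: it is tilting, handle side up and tongue away from the robot. I'll continue.

>>> servo_tool:
  motion:
    - [1,0.6,-0.05,-0.25,0]
    - [1,1.2,-0.1,-0.5,0]
    - [1,1.8,-0.1,-0.8,0]
    - [1,2.3,-0.15,-1.1,0]
    - [1,2.9,-0.2,-1.45,0]
    - [1,3.4,-0.25,-1.8,0]
    - [1,3.9,-0.25,-2.15,0]
    - [1,4.4,-0.3,-2.55,0]
    - [1,4.4,-0.3,-2.55,0]
    - [1,4.4,-0.3,-2.55,0]

```text
clock: 12.4
tool_pos: [0.6435, -0.0171, 0.1022]
orientation: [-3.139, 0.107, -0.026]
force: [5.4, -1.4, 8.6]
opening: 0.878
gripper_force: 79.7
```

>>> servo_tool:
  motion:
    - [1,0.5,-0.05,-0.4,0]
    - [1,0.9,-0.05,-0.8,0]
    - [1,1.3,-0.1,-1.25,0]
    - [1,1.7,-0.1,-1.7,0]
    - [1,2.05,-0.15,-2.2,0]
    - [1,2.4,-0.15,-2.7,0]
    - [1,2.75,-0.2,-3.2,0]
    - [1,3.05,-0.2,-3.7,0]
    - [1,3.05,-0.2,-3.7,0]
    - [1,3.05,-0.2,-3.7,0]

```text
clock: 13.4
tool_pos: [0.6652, -0.0185, 0.0589]
orientation: [3.14, -0.105, -0.003]
force: [2.5, -0.8, 3.3]
opening: 0.875
gripper_force: 88.6
```

>>> servo_tool:
  motion:
    - [1,0.3,0,-0.5,0]
    - [1,0.6,-0.05,-1.1,0]
    - [1,0.85,-0.05,-1.7,0]
    - [1,1.1,-0.1,-2.35,0]
    - [1,1.3,-0.1,-3,0]
    - [1,1.45,-0.1,-3.6,0]
    - [1,1.6,-0.1,-4.2,0]
    - [1,1.75,-0.1,-4.8,0]
    - [1,1.75,-0.1,-4.8,0]
    - [1,1.75,-0.1,-4.8,0]

```text
clock: 14.4
tool_pos: [0.6823, -0.0193, 0.011]
orientation: [3.14, -0.105, -0.004]
force: [-1.3, 0.5, -0.4]
opening: 0.878
gripper_force: 89.5
```

>>> servo_tool:
  motion:
    - [1,0.1,0,-0.4,0]
    - [1,0.15,0,-0.8,0]
    - [1,0.2,0,-1.1,0]
    - [1,0.2,0,-1.4,0]
    - [1,0.2,0,-1.7,0]
    - [1,0.2,0,-1.9,0]
    - [1,0.2,0,-2.1,0]
    - [1,0.2,0,-2.2,0]
    - [1,0.2,0,-2.2,0]
    - [1,0.2,0,-2.2,0]

```text
clock: 15.4
tool_pos: [0.6854, -0.0203, -0.0088]
orientation: [3.138, -0.104, -0.001]
force: [-5.1, -2.1, 8.5]
opening: 0.872
gripper_force: 93.5
```

It's down flat with light contact. Release, rise and look.

>>> servo_tool:
  motion:
    - [1,0,0,0.1,0]
    - [0,0,0,0.1,0]
    - [-1,0,0,0.1,0]
    - [-1,0,0,0.1,0]
    - [-1,0,0,0.1,0]
    - [-1,0,0,0.3,0]
    - [-1,0,0,1,0]
    - [-1,0,0,3,0]
    - [-1,0,0,6,0]
    - [-1,0,0,10,0]

```text
clock: 16.4
tool_pos: [0.6842, -0.0195, 0.0904]
orientation: [-3.14, 0.105, 0.004]
force: [-0.5, 0.1, -0.4]
opening: 1.002
gripper_force: 0.0
```

>>> servo_tool:
  motion:
    - [-1,-3,-1,5,0]
    - [-1,-6,-3,10,0]
    - [-1,-9,-5,13,0]
    - [-1,-12,-8,16,0]
    - [-1,-15,-10,18,0]
    - [-1,-18,-11,18,0]
    - [-1,-20,-11,18,0]
    - [-1,-20,-11,18,0]
    - [-1,-20,-11,18,0]
    - [-1,-20,-11,18,0]

```text
clock: 17.4
tool_pos: [0.4866, -0.1286, 0.2705]
orientation: [3.14, -0.102, 0.003]
force: [0.2, 0.4, 0.0]
opening: 0.996
gripper_force: 0.0
```

```bash
python3 - <<'E'
from h import *
o=observe();print(o['clock'],o['tool_pos'],R.from_rotvec(o['orientation']).as_matrix().round(3)[:,0],o['force'])
im,m,T=cam('wrist');np.savez('pics/w4.npz',im=im,T=T);save('w4.png',im)
im,m,T=cam('top');np.savez('pics/t4.npz',im=im,T=T)
E
```

```text
17.4 [ 0.48658939 -0.12855451  0.27048897] [ 0.998 -0.065  0.002] [0.22770444 0.43689134 0.03430402]
```

View pics/w4.png

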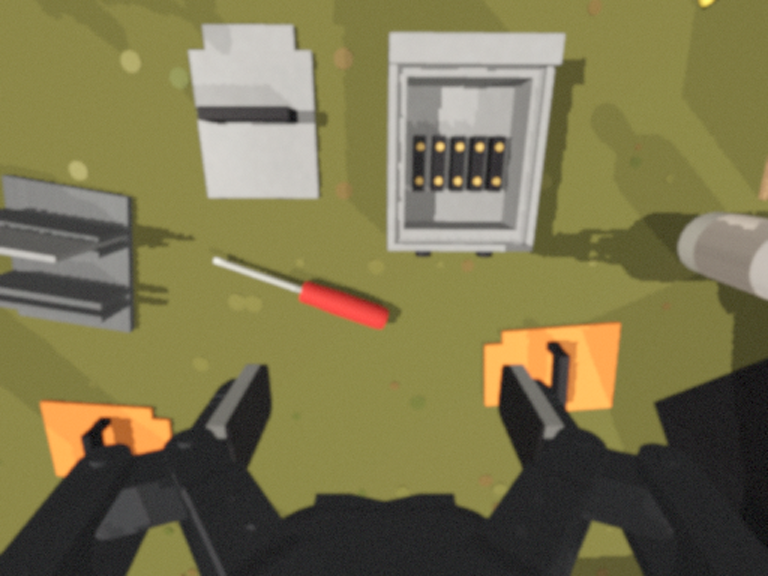

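The cover lies flat, handle up: tongue end (203–293,26), plain edge (208–318,198), handle bar (200–295,113). The box shows its lip strip at rows 33–65, columns 388–565, and its near rim at row 248, columns 388–533.

```bash
python3 - <<'E'
from h import *
def lines(g,T,m):pass
d=np.load('pics/w4.npz');im=d['im'];T=d['T'];m=camera_model('wrist')
hsv=cv2.cvtColor(im,cv2.COLOR_RGB2HSV)
mask=((hsv[:,:,1]<45)&(hsv[:,:,2]>90)).astype(np.uint8)
n,l,s,c=cv2.connectedComponentsWithStats(mask)
for i in range(1,n):
    if s[i,4]>300:
        k=(l==i).astype(np.uint8); ct=max(cv2.findContours(k,0,2)[0],key=cv2.contourArea)
        ap=cv2.approxPolyDP(ct,3,True)[:,0]; print(s[i]); print(ap.tolist())
g=hsv[:,:,2].astype(int)
print('handle col 165',[ (r,g[r,165]) for r in range(64,88)]);print('row76',g[76,125:205])
print('box col 310 top',g[15:60,310]);print('row 100',g[100,250:300],g[100,340:380]); print('col 310 bot',g[145:175,310])
E
```

```text
[ 125   16   88  116 8251]
[[135, 16], [136, 32], [125, 35], [132, 74], [192, 71], [199, 79], [146, 82], [133, 78], [138, 130], [211, 131], [207, 34], [196, 31], [193, 16]]
[  258    21   119   148 13634]
[[261, 21], [258, 165], [354, 166], [369, 45], [374, 42], [376, 23]]
[   2  117   84   34 1705]
[[2, 118], [6, 139], [85, 149], [85, 131]]
[ 452  142   60   58 2474]
[[458, 150], [452, 161], [458, 177], [511, 199], [511, 147], [477, 142]]
[   0  147   87   45 2237]
[[0, 147], [0, 169], [8, 171], [9, 179], [86, 190], [85, 165], [70, 170], [63, 166], [83, 158], [66, 162], [62, 157]]
[  0 191  68  16 354]
[[0, 191], [0, 196], [67, 205], [63, 201]]
[  0 200  88  21 708]
[[0, 200], [13, 209], [87, 219], [86, 204], [69, 213]]
[138 243  35  50 501]
[[172, 244], [163, 245], [138, 282], [144, 291], [150, 291], [149, 282]]
[341 245  35  47 468]
[[341, 245], [363, 281], [362, 290], [368, 291], [375, 284], [356, 254], [347, 245]]
handle col 165 [(64, np.int64(190)), (65, np.int64(190)), (66, np.int64(189)), (67, np.int64(190)), (68, np.int64(188)), (69, np.int64(179)), (70, np.int64(156)), (71,
[... 686 characters left out ...]
0 top [124 125 128 129 129 135 158 183 196 202 203 203 204 204 205 204 205 205
 205 204 205 205 204 207 205 202 190 167 148 153 176 193 200 199 193 179
 149 115 100  97  97 104 124 147 176]
row 100 [126 128 128 127 126 125 128 136 157 182 196 202 200 187 163 146 151 173
 188 183 162 132 119 115  99  70  55  62  92 112 120 114 100  88 101 113
 108  88  58  63  95 139 174 184 171 136 105  99 109  95] [116 135 139 142 140 142 141 140 148 163 184 195 193 186 184 177 167 171
 186 198 200 194 177 140 103  93  94  92  93  94  90  92  92  93  99 106
 118 130 138 140]
col 310 bot [185 177 158 124  99  97 103 134 171 194 201 201 202 199 192 183 171 170
 185 197 200 193 175 156 143 141 142 140 147 148]
```

```bash
python3 - <<'E'
from h import *
d=np.load('pics/w4.npz');T=d['T'];m=camera_model('wrist')
def show(n,pts,z):
    P=[onz(m,T,u,v,z) for u,v in pts]; e=P[1]-P[0]
    print(n,[p[:2].round(4).tolist() for p in P],'len',np.linalg.norm(e).round(4),'heading',np.degrees(np.arctan2(e[0],-e[1])).round(2)); return np.mean(P,0)
a=show('plain',[(138.5,131.3),(211.5,131.3)],.005)
b=show('tongue',[(135.2,15.7),(194,15.7)],.005)
h=show('handle',[(131.7,76),(197,76)],.041)
h2=show('handle faces',[(165,71),(165,80)],.041)
e=b-a;print('cover len',np.linalg.norm(e),'head',np.degrees(np.arctan2(e[1],e[0])),'ctr',(a+b)/2,'handle',h)
l=show('wall outer',[(259.8,21.3),(376.6,22.3)],.073)
f=show('lip free',[(259,42.7),(372,43.5)],.073)
r=show('rim near',[(258,168),(354.8,168)],.061)
s1=show('rim sides r100',[(258.0,100),(362.7,100)],.061)
e=f-r;print('lip-near dist',np.linalg.norm(e),'head',np.degrees(np.arctan2(e[1],e[0])))
u=e/np.linalg.norm(e);u[2]=0;print('box origin from rim',r+u*.084,'from lip',f-u*.064)
L=np.array([onz(m,T,258.0,v,.061) for v in()]) 
for uu in((257.9,70),(258,100),(258.2,150)): print('L',onz(m,T,*uu,.061).round(4))
E
```

```text
plain [[0.5389, 0.046], [0.5318, -0.0639]] len 0.1101 heading -3.71
tongue [[0.6881, 0.0195], [0.683, -0.0585]] len 0.0781 heading -3.72
handle [[0.6114, 0.0245], [0.606, -0.0596]] len 0.0844 heading -3.71
handle faces [[0.6145, -0.0194], [0.6039, -0.0176]] len 0.0108 heading -99.93
cover len 0.1505850343489956 head -4.018256192496367 ctr [ 0.61043977 -0.01421439  0.005     ] handle [ 0.60868935 -0.01755542  0.041     ]
wall outer [[0.654, -0.1434], [0.6446, -0.2732]] len 0.1301 heading -4.15
lip free [[0.6329, -0.1412], [0.6238, -0.2696]] len 0.1288 heading -4.08
rim near [[0.4842, -0.1308], [0.4757, -0.2622]] len 0.1316 heading -3.7
rim sides r100 [[0.5715, -0.1363], [0.563, -0.2674]] len 0.1314 heading -3.71
lip-near dist 0.1491987443794906 head -3.447680571951827
box origin from rim [ 0.56348977 -0.20152741  0.061     ] from lip [ 0.56468247 -0.20159926  0.073     ]
L [ 0.6059 -0.1383  0.061 ]
L [ 0.5715 -0.1363  0.061 ]
L [ 0.5086 -0.1326  0.061 ]
```

Cover and box agree in heading (about −3.8°) and in size, and the cover stays grippable by the handle's two ends, so it can pivot. Moving over the handle for a close check.

>>> servo_tool:
  motion:
    - [-1,3,3,0,0]
    - [-1,6,6,0,0]
    - [-1,9,9,-3,0]
    - [-1,12,11,-7,0]
    - [-1,12.35,11.4,-11,0]
    - [-1,12.35,11.4,-15,0]
    - [-1,12.35,11.4,-18,0]
    - [-1,12.35,11.4,-20,0]
    - [-1,12.35,11.4,-20.5,0]
    - [-1,12.35,11.4,-20.5,0]

```text
clock: 18.5
tool_pos: [0.6086, -0.0148, 0.0635]
orientation: [-3.139, 0.104, 0.003]
force: [-0.0, -0.2, 0.7]
opening: 1.002
gripper_force: 0.0
```

```bash
python3 - <<'E'
from h import *
o=observe();print(o['clock'],o['tool_pos'],R.from_rotvec(o['orientation']).as_matrix().round(3)[:,0],o['force'])
im,m,T=cam('wrist');np.savez('pics/w5.npz',im=im,T=T)
c,r=proj(m,T,[.610,-.0145,.041]);print('expected handle px',c,r)
hsv=cv2.cvtColor(im,cv2.COLOR_RGB2HSV);k=(hsv[:,:,2]<105).astype(np.uint8)
r=int(r)
for rr in range(r-12,r+16,3): print(rr,hsv[rr,176:336:4,2])
E
```

```text
18.5 [ 0.60860978 -0.01475147  0.06347159] [ 0.998 -0.066 -0.002] [-0.00295249 -0.23032049  0.68283463]
expected handle px 255.6081070906889 226.75965940583163
214 [145 145 144 162 212 210 168  28  29  26  31  32  30  28  18  28  27  23
  33  25  30  28  25  32  30  26  28  26  28  29  23  27  28  32 134 143
 142 100  96  97]
217 [142 144 144 156 210 208  94  29  29  33  29  34  34  29  25  22  31  29
  31  27  26  25  28  29  24  23  25  25  23  30  23  19  23  24 105 143
 143  92  94  91]
220 [144 144 142 150 212 206  56  50  51  54  44  44  29  29  31  33  36  30
  37  34  33  40  38  39  36  36  35  41  32  33  40  41  35  40  64 142
 143  92  92  93]
223 [143 142 143 140 210 207  61  59  61  60  61  53  41  38  39  47  38  41
  38  40  43  41  43  43  38  42  38  43  45  47  43  47  46  46  63 143
 140  95  93  92]
226 [142 145 144 136 211 206  63  58  56  59  63  53  44  36  40  40  41  41
  41  44  41  39  44  42  41  41  41  41  47  39  45  47  45  44  83 156
 142  94  96  92]
229 [146 143 144 134 211 209  72  60  58  57  57  53  42  38  40  38  39  40
  45  44  44  43  45  48  38  46  43  47  42  42  45  46  44  44 111 203
 179 109 132 137]
232 [143 145 143 136 211 210 118  86  88  86  86  88  77  72  76  75  74  75
  72  78  77  77  78  78  78  77  73  77  75  64  67  66  65  67 150 206
 190 118 143 142]
235 [142 142 145 137 207 210 206 200 199 201 200 201 199 198 198 198 197 197
 196 195 196 198 197 196 195 196 194 194 195 192 193 196 194 195 201 205
 184 118 143 143]
238 [142 144 145 139 206 211 210 207 209 209 209 208 207 208 207 206 205 206
 204 203 204 201 203 204 204 204 203 202 202 202 204 205 205 206 205 205
 181 140 145 142]
241 [138 145 145 141 202 209 210 209 210 210 209 209 207 207 207 206 205 205
 205 205 204 202 202 204 201 204 203 201 201 202 206 205 205 206 204 206
 174 142 144 144]
```

```bash
python3 - <<'E'
from h import *
d=np.load('pics/w5.npz');im=d['im'];T=d['T'];m=camera_model('wrist');g=im.max(2).astype(int)
for r in(222,226,229): print(g[r,194:206],g[r,304:320])
print(g[205:240,250])
o=observe()
p0,p1=onz(m,T,199.3,226,.041),onz(m,T,311.7,226,.041);print(p0,p1,np.linalg.norm(p1-p0),(p0+p1)/2-o['tool_pos'])
E
```

```text
[210 211 207 186 143  87  63  58  61  58  58  63] [ 41  46  48  38  40  46  45  48  61  95 123 138 144 144 143 143]
[210 211 206 190 153  99  63  56  55  58  58  57] [ 45  46  45  46  44  46  47  51  83 119 146 154 156 157 156 151]
[213 211 209 199 172 117  72  58  59  59  60  60] [ 44  47  48  43  44  46  46  62 111 161 193 203 203 203 201 194]
[137 136 125  95  60  34  17  28  31  23  32  27  35  35  34  35  32  41
  41  41  40  40  45  47  41  43  50  76 124 171 195 202 203 204 204]
[0.61310115 0.02411797 0.041     ] [ 0.60806413 -0.053021    0.041     ] 0.07730324741309057 [ 0.00089646  0.00033704 -0.02388685]
```

The handle is centred within 1 mm of the tool. Descend.

>>> servo_tool:
  motion:
    - [-1,0.1,0.03,-0.5,0]
    - [-1,0.1,0.03,-1.2,0]
    - [-1,0.1,0.03,-2,0]
    - [-1,0.1,0.03,-2.7,0]
    - [-1,0.1,0.03,-3.3,0]
    - [-1,0.1,0.03,-3.7,0]
    - [-1,0.1,0.03,-4,0]
    - [-1,0.1,0.03,-4.2,0]
    - [-1,0.1,0.03,-4.2,0]
    - [-1,0.1,0.03,-4.2,0]

```text
clock: 19.55
tool_pos: [0.6101, -0.0151, 0.0228]
orientation: [-3.14, 0.105, -0.001]
force: [0.1, -0.1, 0.3]
opening: 1.003
gripper_force: 0.0
```

>>> servo_tool:
  motion:
    - [-0.8,0,0,0,0]
    - [-0.5,0,0,0,0]
    - [0,0,0,0,0]
    - [0.5,0,0,0,0]
    - [1,0,0,0,0]
    - [1,0,0,0,0]
    - [1,0,0,0,0]
    - [1,0,0,0,0]
    - [1,0,0,0,0]
    - [1,0,0,0,0]

```text
clock: 20.55
tool_pos: [0.6104, -0.0149, 0.0241]
orientation: [3.14, -0.105, 0.001]
force: [-2.0, 0.4, 5.1]
opening: 0.904
gripper_force: 69.3
```

Gripped. Lift 8 cm and carry it over the box, set back 30 mm towards the robot.

>>> servo_tool:
  motion:
    - [1,0,0,1,0]
    - [1,0,0,3,0]
    - [1,0,0,5.5,0]
    - [1,0,0,8,0]
    - [1,-1.5,-2,9,0]
    - [1,-3,-5,9,0]
    - [1,-4.5,-8,9,0]
    - [1,-6,-11,9,0]
    - [1,-7,-14,9,0]
    - [1,-7.6,-16,9,0]

```text
clock: 21.55
tool_pos: [0.5315, -0.1784, 0.1123]
orientation: [3.138, -0.11, -0.004]
force: [0.2, -1.0, -3.4]
opening: 0.898
gripper_force: 72.7
```

>>> servo_tool:
  motion:
    - [1,0,-1,0,0]
    - [1,0,-2,0,0]
    - [1,0,-2.5,0,0]
    - [1,0,-2.5,0,0]
    - [1,0,-2.5,0,0]
    - [1,0,-2.5,0,0]
    - [1,0,-2.5,0,0]
    - [1,0,-2.5,0,0]
    - [1,0,-2.5,0,0]
    - [1,0,-2.5,0,0]

```text
clock: 22.55
tool_pos: [0.5339, -0.2001, 0.1127]
orientation: [3.14, -0.105, -0.0]
force: [0.1, 0.7, -3.7]
opening: 0.904
gripper_force: 72.7
```

```bash
python3 - <<'E'
from h import *
o=observe();print(o['clock'],o['tool_pos'],R.from_rotvec(o['orientation']).as_matrix().round(3)[:,0],o['force'],o['ft_torque'],o['opening'])
im,m,T=cam('wrist');np.savez('pics/w6.npz',im=im,T=T);save('w6.png',im)
im,m,T=cam('scene');cv2.imwrite('pics/s6.png',im[:,:,::-1])
a=cv2.imread('pics/w6.png'); b=cv2.resize(cv2.imread('pics/s6.png')[120:290,150:300],None,fx=2.3,fy=2.3)
a=cv2.resize(a,(460,345)); out=np.zeros((391,805,3),np.uint8); out[:345,:460]=a; out[:391,460:805]=b; cv2.imwrite('pics/c6.png',out[:,:800])
E
```

```text
22.55 [ 0.53387341 -0.20007116  0.11265913] [ 0.998 -0.067 -0.   ] [ 0.0888382   0.65499343 -3.67149733] [ 0.00259184 -0.03462525  0.03396483] 0.9040576799478717
```

View pics/c6.png

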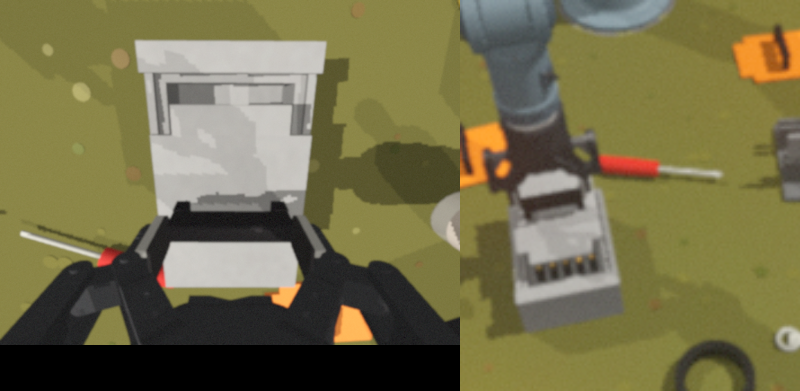

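The last picture shows the cover hanging level over the box: tongue end at (170–293,103), centred under the lip strip at columns 136–326, both centred near 231. A numeric check of tilt and lateral fit follows.

```bash
cat >> h.py <<'E'
def cpt(o,x,y,z,zg=.0241,tilt=0,piv=.038):
    "cover-frame point (m) -> world, cover held at its handle, tongue-down tilt in deg"
    M=R.from_rotvec(o['orientation']).as_matrix(); f=np.array([M[0,0],M[1,0],0]);f/=np.linalg.norm(f)
    l=np.array([-f[1],f[0],0]); a=np.radians(tilt); X=x*np.cos(a)-(z-piv)*np.sin(a); Z=x*np.sin(a)+(z-piv)*np.cos(a)
    c=np.array(o['tool_pos']); return c-X*f-y*l+np.array([0,0,-zg+piv+Z])
def tongue(o,im,m,T,c0=235,c1=275):
    "row of the tongue end's upper edge, and what tilts predict"
    g=im.max(2).astype(int); return {t:proj(m,T,cpt(o,-.075,0,.005,tilt=t)).round(1) for t in(-2,0,2,4,6)}
E
python3 - <<'E'
from h import *
d=np.load('pics/w6.npz');im=d['im'];T=d['T'];m=camera_model('wrist');g=im.max(2).astype(int);o=observe()
print(tongue(o,im,m,T))
print(g[85:125,256]);print(g[85:125,285]); print(g[135,160:200],g[135,315:345])
print('shoulder row',{t:proj(m,T,cpt(o,-.055,0.05,.005,tilt=t)).round(1) for t in(0,2,4)},g[140:160,180])
for z in(.073,):print([onz(m,T,u*512/460,v*512/460,z).round(4) for u,v in((136,72),(326,72))])
E
```

```text
{-2: array([256.3, 114.3]), 0: array([256.3, 116. ]), 2: array([256.3, 117.9]), 4: array([256.3, 119.8]), 6: array([256.3, 121.8])}
[183 183 184 183 183 178 162 136 134 169 191 200 199 199 200 199 199 198
 197 197 197 197 195 191 192 191 192 192 192 190 187 181 177 181 183 185
 182 183 182 183]
[176 192 199 200 199 196 184 155 121 107 129 159 177 183 183 182 183 181
 182 182 182 181 182 182 183 182 178 181 175 158 140 152 178 195 201 200
 200 199 201 200]
[125 125 126 130 132 146 166 180 185 188 187 186 186 175 154 115  98 105
 109 115 119 128 139 158 179 182 178 159 128 137 173 193 202 203 202 202
 202 202 199 195] [203 202 201 202 201 201 200 194 172 137 124 131 137 137 134 127 119 114
 112 109 101  94 101 116 132 136 140 140 141 150]
shoulder row {0: array([338., 150.]), 2: array([336.9, 151.4]), 4: array([335.9, 152.8])} [128 125 125 125 121 117 113 111 111 122 149 171 185 186 189 190 191 189
 189 189]
[array([ 0.6341, -0.14  ,  0.073 ]), array([ 0.6252, -0.2742,  0.073 ])]
```

>>> servo_tool:
  motion:
    - [1,0,0,-0.4,0]
    - [1,0,0,-0.8,0]
    - [1,0,0,-1.2,0]
    - [1,0,0,-1.6,0]
    - [1,0,0,-2,0]
    - [1,0,0,-2.3,0]
    - [1,0,0,-2.5,0]
    - [1,0,0,-2.6,0]
    - [1,0,0,-2.6,0]
    - [1,0,0,-2.6,0]

```text
clock: 23.65
tool_pos: [0.5341, -0.2002, 0.0868]
orientation: [3.14, -0.105, 0.001]
force: [0.3, -0.5, -2.6]
opening: 0.899
gripper_force: 72.7
```

>>> servo_tool:
  motion:
    - [1,0,0,-0.05,0]
    - [1,0,0,-0.1,0]
    - [1,0,0,-0.15,0]
    - [1,0,0,-0.2,0]
    - [1,0,0,-0.25,0]
    - [1,0,0,-0.3,0]
    - [1,0,0,-0.3,0]
    - [1,0,0,-0.3,0]
    - [1,0,0,-0.3,0]
    - [1,0,0,-0.3,0]

```text
clock: 24.65
tool_pos: [0.5344, -0.2002, 0.084]
orientation: [3.14, -0.105, 0.002]
force: [1.1, 0.5, -1.4]
opening: 0.9
gripper_force: 73.0
```

```bash
cat > t.py <<'E'
from h import *
o=observe();print(o['clock'],o['tool_pos'],o['force'],o['ft_torque'],o['opening'],o['gripper_force'])
im,m,T=cam('wrist');g=im.max(2).astype(int)
for t in(0,2,4,6): print(t,proj(m,T,cpt(o,-.075,0,.005,tilt=t)).round(1),proj(m,T,cpt(o,-.055,.05,.005,tilt=t)).round(1),proj(m,T,cpt(o,-.055,-.05,.005,tilt=t)).round(1))
print('285',g[108:138,285]);print('240',g[108:138,240]);print('180',g[143:170,180]);print('332',g[143:170,330])
np.savez('pics/last.npz',im=im,T=T)
E
python3 t.py
```

```text
24.65 [ 0.5343919  -0.20015943  0.08398769] [ 1.13648101  0.470839   -1.38639494] [ 0.03772395 -0.22490913  0.00507143] 0.8999981366782683 72.95759797096252
0 [256.1 116.2] [337.8 150.1] [174.4 150. ]
2 [256.1 118. ] [336.7 151.5] [175.5 151.4]
4 [256.1 119.9] [335.6 152.9] [176.5 152.9]
6 [256.1 122. ] [334.6 154.4] [177.5 154.4]
285 [180 181 181 181 181 181 182 176 165 158 176 193 198 199 198 198 196 197
 196 199 197 198 200 199 200 199 200 199 199 200]
240 [184 184 183 185 185 186 184 184 181 176 175 178 180 181 182 181 183 182
 182 184 185 183 183 184 182 185 183 185 182 182]
180 [ 79  79  76  82  78  81  85 108 141 171 182 185 187 188 187 187 190 190
 191 196 198 202 202 204 205 204 203]
332 [ 81  80  75  79  79  80  84 101 141 175 192 199 197 199 198 198 199 197
 199 196 197 197 196 197 198 199 196]
```

Contact on the near rim is turning the cover tongue-down, about 2° so far. A little more.

>>> servo_tool:
  motion:
    - [1,0,0,-0.05,0]
    - [1,0,0,-0.1,0]
    - [1,0,0,-0.15,0]
    - [1,0,0,-0.2,0]
    - [1,0,0,-0.2,0]
    - [1,0,0,-0.2,0]
    - [1,0,0,-0.2,0]
    - [1,0,0,-0.2,0]
    - [1,0,0,-0.2,0]
    - [1,0,0,-0.2,0]

```text
clock: 25.7
tool_pos: [0.5349, -0.2002, 0.0823]
orientation: [3.14, -0.105, 0.003]
force: [4.3, -0.5, 4.4]
opening: 0.901
gripper_force: 73.6
```

```bash
python3 t.py
```

```text
25.7 [ 0.53492039 -0.20023089  0.08230038] [ 4.25598057 -0.48950949  4.44460036] [-0.01203967 -0.88156606 -0.03189932] 0.9011819349712857 73.55014085769653
0 [256.1 116.2] [337.7 150.1] [174.4 150. ]
2 [256.1 118. ] [336.6 151.5] [175.5 151.4]
4 [256.1 120. ] [335.6 152.9] [176.6 152.9]
6 [256.1 122. ] [334.6 154.5] [177.6 154.4]
285 [180 178 180 180 181 183 183 181 174 157 138 144 172 192 196 199 198 198
 199 198 199 198 196 198 198 199 200 198 198 199]
240 [186 185 183 184 184 185 185 184 183 183 181 181 180 180 180 181 182 182
 182 183 184 185 185 184 184 184 184 184 185 185]
180 [ 77  80  79  78  77  78  81  82  96 131 163 182 186 187 188 188 189 190
 195 200 205 205 206 204 204 206 204]
332 [ 95 105 107 107 104 104  96  82  85 117 162 187 198 197 197 198 197 197
 198 196 197 197 197 196 196 195 195]
```

Tilt is now about 3°. Raise 3.5 mm off the rim and check it holds.

>>> servo_tool:
  motion:
    - [1,0,0,0.1,0]
    - [1,0,0,0.2,0]
    - [1,0,0,0.3,0]
    - [1,0,0,0.35,0]
    - [1,0,0,0.35,0]
    - [1,0,0,0.35,0]
    - [1,0,0,0.35,0]
    - [1,0,0,0.35,0]
    - [1,0,0,0.35,0]
    - [1,0,0,0.35,0]

```text
clock: 26.75
tool_pos: [0.5335, -0.2, 0.0848]
orientation: [-3.139, 0.105, 0.001]
force: [0.4, 1.0, -2.7]
opening: 0.906
gripper_force: 72.8
```

```bash
python3 t.py
```

```text
26.75 [ 0.53350342 -0.19996667  0.08481505] [ 0.3719329   0.95705182 -2.67875536] [-0.03633007  0.08438299 -0.04059556] 0.905724769171676 72.75672554969788
0 [256.1 116.1] [337.8 150.1] [174.4 150. ]
2 [256.1 117.9] [336.8 151.4] [175.5 151.4]
4 [256.1 119.9] [335.7 152.9] [176.5 152.8]
6 [256.1 121.9] [334.7 154.4] [177.5 154.3]
285 [181 182 182 181 182 181 176 161 153 172 192 197 198 199 197 198 198 199
 198 198 198 200 199 201 199 199 199 199 199 197]
240 [184 184 185 184 183 184 183 179 170 167 176 180 181 182 183 181 183 185
 185 184 186 184 185 183 183 184 183 183 184 184]
180 [ 79  80  80  78  79  84 102 132 165 182 188 187 186 185 187 185 186 188
 187 189 191 197 201 203 204 203 203]
332 [ 80  77  77  81  79  81  96 132 172 192 200 200 199 200 198 198 199 198
 199 197 198 199 197 199 196 197 195]
```

It springs back to about 1° tongue-down. That is enough to pass under the lip: tongue underside about 60 mm, top 65 mm, plain edge above the rim. Slide in by 31 mm.

>>> servo_tool:
  motion:
    - [1,0,0,0.1,0]
    - [1,0.4,0,0.1,0]
    - [1,0.8,-0.05,0.1,0]
    - [1,1.2,-0.1,0.1,0]
    - [1,1.6,-0.1,0.1,0]
    - [1,2,-0.15,0.1,0]
    - [1,2.4,-0.15,0.1,0]
    - [1,2.8,-0.2,0.1,0]
    - [1,3.1,-0.2,0.1,0]
    - [1,3.1,-0.2,0.1,0]

```text
clock: 27.8
tool_pos: [0.5656, -0.202, 0.0863]
orientation: [-3.14, 0.105, -0.001]
force: [-0.2, 1.1, -2.0]
opening: 0.903
gripper_force: 72.7
```

```bash
python3 - <<'E'
from h import *
o=observe();print(o['clock'],o['tool_pos'],o['force'],o['ft_torque'])
im,m,T=cam('wrist');np.savez('pics/w8.npz',im=im,T=T);g=im.max(2).astype(int)
b=np.array([.565,-.2022,0]);f=np.array([.9978,-.0663,0]);l=np.array([.0663,.9978,0])
q=lambda x,y,z:proj(m,T,b-x*f-y*l+[0,0,z]).round(1)
print('lip free top',q(-.064,0,.073),q(-.064,.05,.073),'tongue tip lvl',proj(m,T,cpt(o,-.075,0,.005)).round(1),'shoulder',proj(m,T,cpt(o,-.055,.05,.005)).round(1),'side rim inner',q(-.03,.059,.061),q(-.03,-.059,.061),'cover side',proj(m,T,cpt(o,-.03,.055,.005)).round(1),proj(m,T,cpt(o,-.03,-.055,.005)).round(1))
print('256',g[100:150,256]);print('320',g[100:160,325]);
r=int(q(-.03,.059,.061)[1]);print(r,g[r,140:180],g[r,325:375])
E
```

```text
27.8 [ 0.56559093 -0.20198853  0.08625388] [-0.22814607  1.14781967 -2.00537915] [ 0.01922603  0.00968255 -0.00238699]
lip free top [256.5 137.3] [342.5 137.3] tongue tip lvl [256.1 116.1] shoulder [337.8 150.1] side rim inner [345.2 186.8] [167.7 186.8] cover side [341.8 188.9] [170.5 188.8]
256 [177 191 198 200 199 201 199 199 198 199 199 198 198 192 187 185 183 182
 182 183 184 181 183 183 182 183 186 185 185 185 185 185 185 185 185 185
 184 183 183 182 183 185 183 185 185 184 185 183 186 185]
320 [162 185 197 199 201 201 199 201 200 199 200 199 201 200 199 200 200 200
 201 201 199 199 199 199 199 200 199 199 201 200 201 200 202 201 201 201
 190 164 134 117 115 113 106  95  86  83  78  81  86 107 143 178 192 199
 199 199 199 201 198 198]
186 [127 125 124 125 123 121 125 123 125 126 124 123 124 125 126 124 126 137
 160 178 181 183 184 186 188 190 182 157 120 114 157 189 199 201 201 201
 202 200 201 201] [196 196 197 197 196 196 197 198 198 198 198 199 201 200 201 200 195 176
 139 110 133 170 194 200 201 201 202 200 195 177 141 102  93  91  91  90
  89  92  87  92  84  91  91  89  89  92  92  89  90  90]
```

The slide met no contact. The lip's edge shows at row 137 as predicted, the shoulders at row 150 in front of it, and the side gaps (columns 169 and 344) are even. The tongue is under the lip. Now I'll raise the handle against the lip, so the tongue hooks and the near edge tilts up.

>>> servo_tool:
  motion:
    - [1,0,0,0.1,0]
    - [1,0,0,0.2,0]
    - [1,0,0,0.3,0]
    - [1,0,0,0.4,0]
    - [1,0,0,0.5,0]
    - [1,0,0,0.6,0]
    - [1,0,0,0.7,0]
    - [1,0,0,0.8,0]
    - [1,0,0,0.9,0]
    - [1,0,0,0.9,0]

```text
clock: 28.85
tool_pos: [0.5647, -0.202, 0.0949]
orientation: [-3.14, 0.105, 0.001]
force: [1.4, -0.4, -8.0]
opening: 0.903
gripper_force: 73.5
```

```bash
python3 - <<'E'
from h import *
o=observe();print(o['clock'],o['tool_pos'],o['force'],o['ft_torque'])
im,m,T=cam('wrist');g=im.max(2).astype(int)
for t in(0,2,4,6): print(t,proj(m,T,cpt(o,-.055,.05,.005,tilt=t)).round(1))
print('327',g[140:165,327]);print('185',g[140:165,185])
E
```

```text
28.85 [ 0.56467521 -0.2020274   0.09492861] [ 1.36104411 -0.43931461 -7.95764503] [-0.00311492 -0.1925906  -0.03937425]
0 [337.8 150.1]
2 [336.7 151.4]
4 [335.7 152.9]
6 [334.7 154.4]
327 [105  87  83  82  79  79  81  77  78  81  77  76  83  99 141 175 193 199
 200 200 199 198 198 198 199]
185 [104  81  80  79  79  79  81  81  81  81  80  80  85 114 154 181 186 187
 190 190 194 198 203 203 204]
```

The shoulders moved to row 154: tilt about 5°, with a 5 N pull on the lip. Now lower the near edge slowly, 1.5 mm further under the lip so it clears the rim.

>>> servo_tool:
  motion:
    - [1,0.05,0,-0.1,0]
    - [1,0.1,0,-0.2,0]
    - [1,0.15,0,-0.3,0]
    - [1,0.15,0,-0.4,0]
    - [1,0.15,0,-0.5,0]
    - [1,0.15,0,-0.6,0]
    - [1,0.15,0,-0.7,0]
    - [1,0.15,0,-0.8,0]
    - [1,0.15,0,-0.9,0]
    - [1,0.15,0,-1,0]

```text
clock: 29.9
tool_pos: [0.5668, -0.2022, 0.0854]
orientation: [3.14, -0.105, 0.001]
force: [0.5, -0.5, -3.3]
opening: 0.903
gripper_force: 74.0
```

>>> servo_tool:
  motion:
    - [1,0,0,-0.05,0]
    - [1,0,0,-0.1,0]
    - [1,0,0,-0.15,0]
    - [1,0,0,-0.2,0]
    - [1,0,0,-0.25,0]
    - [1,0,0,-0.3,0]
    - [1,0,0,-0.35,0]
    - [1,0,0,-0.4,0]
    - [1,0,0,-0.45,0]
    - [1,0,0,-0.5,0]

```text
clock: 30.9
tool_pos: [0.5664, -0.2021, 0.0801]
orientation: [-3.14, 0.105, -0.0]
force: [0.4, 0.4, -3.7]
opening: 0.903
gripper_force: 74.0
```

```bash
cat > s.py <<'E'
from h import *
o=observe();print(o['clock'],o['tool_pos'],o['force'],o['ft_torque'])
im,m,T=cam('wrist');g=im.max(2).astype(int);np.savez('pics/w9.npz',im=im,T=T)
for t in(0,2,4,6): print(t,proj(m,T,cpt(o,-.055,.05,.005,tilt=t)).round(1))
print('327',g[140:165,327]);print('185',g[140:165,185]);print(g[190,160:180],g[190,335:365])
E
python3 s.py
```

```text
30.9 [ 0.56641883 -0.20212837  0.08013003] [ 0.36176734  0.44875041 -3.67102195] [ 0.00176023 -0.00371003 -0.01890096]
0 [337.8 150.1]
2 [336.7 151.4]
4 [335.7 152.9]
6 [334.7 154.4]
327 [184 174 168 161 148 134 109  87  83 103 142 175 194 198 200 200 199 198
 199 199 199 199 198 199 197]
185 [189 189 186 179 167 140 105  81  85 107 141 169 182 187 184 185 186 185
 184 184 186 186 187 186 187]
[184 184 182 180 163 127  98  93 103 122 151 182 198 202 203 203 204 204
 204 204] [197 200 200 199 199 197 190 167 139 132 138 144 152 173 193 197 201 201
 201 201 200 196 179 141 108  94  90  91  91  92]
```

No contact yet, and the edge is already below the rim top. Continue down gently.

>>> servo_tool:
  motion:
    - [1,0,0,-0.03,0]
    - [1,0,0,-0.06,0]
    - [1,0,0,-0.09,0]
    - [1,0,0,-0.12,0]
    - [1,0,0,-0.15,0]
    - [1,0,0,-0.18,0]
    - [1,0,0,-0.21,0]
    - [1,0,0,-0.24,0]
    - [1,0,0,-0.27,0]
    - [1,0,0,-0.27,0]

```text
clock: 31.95
tool_pos: [0.5665, -0.2021, 0.0791]
orientation: [3.139, -0.105, -0.001]
force: [-4.5, 1.5, 8.1]
opening: 0.898
gripper_force: 75.3
```

```bash
python3 s.py
```

```text
31.95 [ 0.56646924 -0.20214546  0.07912541] [-4.51425573  1.51147546  8.09654666] [ 0.32259129  0.99765135 -0.04110865]
0 [337.8 150. ]
2 [336.7 151.4]
4 [335.7 152.9]
6 [334.6 154.4]
327 [200 201 197 193 186 169 142 104  89 107 139 177 194 198 199 197 198 198
 198 200 199 199 197 198 198]
185 [183 183 183 183 177 152 111  88  88 108 143 169 181 184 186 184 186 185
 188 185 186 184 187 187 192]
[185 182 179 165 134  98  95  99 113 125 159 183 197 203 204 202 203 203
 203 204] [197 199 201 200 200 199 192 168 133 120 126 141 146 162 183 196 201 201
 201 201 201 198 191 168 127  96  89  90  91  91]
```

Contact is on the tongue side (the moment changed sign). Press slightly further so the near edge comes down too.

>>> servo_tool:
  motion:
    - [1,0,0,-0.03,0]
    - [1,0,0,-0.06,0]
    - [1,0,0,-0.09,0]
    - [1,0,0,-0.12,0]
    - [1,0,0,-0.15,0]
    - [1,0,0,-0.18,0]
    - [1,0,0,-0.2,0]
    - [1,0,0,-0.2,0]
    - [1,0,0,-0.2,0]
    - [1,0,0,-0.2,0]

```text
clock: 33.0
tool_pos: [0.5665, -0.2022, 0.0791]
orientation: [3.138, -0.105, -0.002]
force: [-8.6, 1.8, 17.0]
opening: 0.898
gripper_force: 76.4
```

```bash
python3 s.py
```

```text
33.0 [ 0.56651408 -0.20215749  0.07905639] [-8.55821343  1.80617098 17.03986022] [0.59160232 1.82679939 0.07345547]
0 [337.7 150. ]
2 [336.7 151.4]
4 [335.6 152.8]
6 [334.6 154.4]
327 [200 200 196 192 185 170 140 105  87 104 142 176 193 199 197 199 200 199
 199 199 198 198 198 198 198]
185 [186 184 185 183 176 155 122  88  86 109 143 168 183 185 186 185 187 186
 186 185 186 186 186 187 191]
[184 183 182 165 131  96  93 101 111 128 160 188 200 202 203 203 203 203
 202 202] [199 200 201 199 199 197 191 167 136 116 128 136 143 162 183 197 201 200
 201 202 202 198 191 170 127  98  92  88  91  91]
```

The height stays at 79.1 mm under more load, which matches a seat at 55 mm, so it is flat on the ledge. Relax the load, open and rise.

>>> servo_tool:
  motion:
    - [1,0,0,0.1,0]
    - [1,0,0,0.25,0]
    - [1,0,0,0.3,0]
    - [1,0,0,0.3,0]
    - [0,0,0,0.3,0]
    - [-1,0,0,0.3,0]
    - [-1,0,0,0.3,0]
    - [-1,0,0,0.3,0]
    - [-1,0,0,0.3,0]
    - [-1,0,0,0.3,0]

```text
clock: 34.05
tool_pos: [0.5665, -0.2021, 0.0783]
orientation: [-3.14, 0.105, -0.0]
force: [-0.1, 0.6, -0.0]
opening: 1.002
gripper_force: 0.0
```

>>> servo_tool:
  motion:
    - [-1,0,0,0.3,0]
    - [-1,0,0,0.8,0]
    - [-1,0,0,1.5,0]
    - [-1,0,0,3,0]
    - [-1,0,0,5,0]
    - [-1,0,0,8,0]
    - [-1,-2,0,11,0]
    - [-1,-4,0,14,0]
    - [-1,-6,0,16,0]
    - [-1,-7,0,16,0]

```text
clock: 35.05
tool_pos: [0.4978, -0.2029, 0.2434]
orientation: [3.135, -0.105, 0.011]
force: [0.4, 0.1, -0.7]
opening: 0.997
gripper_force: 0.0
```

```bash
python3 - <<'E'
from h import *
o=observe();print(o['clock'],o['tool_pos'],o['force'],o['opening'])
im,m,T=cam('wrist');g=im.max(2).astype(int);np.savez('pics/w10.npz',im=im,T=T)
b=np.array([.565,-.2022,0]);f=np.array([.9978,-.0663,0]);l=np.array([.0663,.9978,0])
q=lambda x,y,z:proj(m,T,b-x*f-y*l+[0,0,z]).round(1)
for n,p in dict(lip=(-.064,.0,.073),shoulder=(-.055,.05,.06),edge0=(.075,.03,.06),edge5up=(.075,.03,.066),riminner=(.078,.03,.061),rimouter=(.084,.03,.061),sideL=(0,-.055,.06),rimL=(0,-.059,.061),sideR=(0,.055,.06),rimR=(0,.059,.061),h1=(0,.04,.096),h2=(0,-.04,.096)).items(): print(n,q(*p))
c,r=q(.075,.03,.06);c,r=int(c),int(r);print('col',c,'rows',r-15,g[r-15:r+25,c]);
c2=int(q(.075,-.03,.06)[0]);print('col',c2,g[r-15:r+25,c2])
r=int(q(.0,.055,.06)[1])+15;cl,cr=int(q(0,-.059,.06)[0]),int(q(0,.059,.06)[0]);print('row',r,cl-12,g[r,cl-12:cl+14],cr-14,g[r,cr-14:cr+12])
c,r=q(-.055,.05,.06);print('shoulder rows',int(r)-20,g[int(r)-20:int(r)+8,int(c)])
E
```

```text
35.05 [ 0.4978203  -0.20291105  0.24335796] [ 0.43696425  0.05590336 -0.65065501] 0.9965791922118629
lip [250.6  55.2]
shoulder [295.4  66.1]
edge0 [275.1 178. ]
edge5up [275.4 179.3]
riminner [275.1 180.5]
rimouter [275. 185.]
sideL [204.8 117. ]
rimL [201.2 117.1]
sideR [297.5 117. ]
rimR [301. 117.]
h1 [288.5 118.6]
h2 [212.8 118.7]
col 275 rows 163 [200 199 201 200 200 200 200 200 201 201 201 201 200 196 191 177 166 166
 183 196 196 183 149 103  84 110 132 141 140 138 140 139 138 142 138 139
 139 140 138 141]
col 228 [207 204 203 204 205 205 205 205 205 205 203 203 201 198 188 174 162 174
 191 199 197 176 138  94  89 114 131 139 140 141 139 140 140 139 140 141
 139 139 137 141]
row 132 189 [125 128 125 127 127 127 133 153 180 197 202 199 185 161 138 140 167 194
 205 208 210 207 208 207 207 206] 286 [200 201 200 201 201 201 199 200 199 196 185 163 155 167 183 194 200 199
 188 162 123  95  90  91  93 102]
shoulder rows 46 [204 204 204 203 202 203 203 199 190 165 148 152 177 193 198 199 196 186
 181 192 199 199 201 200 201 201 201 199]
```

The gaps match a seated cover: the near edge gap is at row 179 (predicted 178 to 180.5), the side gaps are even, and the robot touches nothing. Handing in.

```bash
python3 -c "
from workcell import *
print(close_job())"
```

```text
the job is handed in; nothing more can be done
None
```

I took the cover out of the rack, laid it flat handle up, let go, then hooked its tongue under the box lip (about 5° tilt) and lowered it into the rim. The job was handed in after about 35 s; the hand-in gave no verdict, and the final seat was checked by height, force and camera numbers, not a viewed picture.

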